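Hold the sprung inspection shutter half open

TASK

The black ignition coil with the orange band has been left standing in the way of the sprung shutter on the green test stand: take it out and set it down gently, upright, in the blue tray. Then slide the shutter by its red handle against its spring until it is half open, in line with the yellow marks, and finish still holding it there with the fingers, with nothing else wedging it. Leave all the other things on the bench and in the tray where they are.

Things in the scene. Friction and masses are not known exactly. Their poses are not given: they have to be found in the camera images.
- fixture: Green test-stand base, 100 (x) by 220 (y) by 24 mm high, fixed; origin at the centre of its underside. The shutter track runs along its y axis, floor at 24 mm, between aluminium rails (14 mm wide, at x = +-43 mm) and dark end stops (at y = +-102 mm), all rising to 40 mm. The shutter opens towards +y; the black coil stands in the open track in front of it (y = +10 to +90 mm).
- shutter (a joint): Opening of the shutter in m: 0 closed (where the spring holds it at the start), 0.040 half open, 0.080 fully open, growing along the stand's +y. The closing spring pushes back with about 4 N when closed, 10 N at half and 16 N fully open; let go, it slides shut.
- shutter_grip (a point): Centre of the shutter's red handle, an upright bar 16 mm thick along the travel, 44 mm wide across it and 41 mm tall, from the top of the steel shutter plate (70 by 100 mm) at 31 mm above the bench to 72 mm at its top; this point is 60 mm above the bench and moves with the shutter. Its axes are those of the stand.
- half_mark (a point): Fixed point on the stand's centre line (x = y = 0), level with the yellow marks, 60 mm above the bench: where the handle's centre is when the shutter is half open. Marks on both rails: white at y = -40 mm (closed), yellow at 0 (half), red at +40 mm (fully open); a thin white pointer across the shutter, under the handle's centre, points at them.
- coil: Black ignition coil with an orange band, upright round can 50 mm in diameter and 74 mm high with an 18 mm wide tower on top up to 88 mm, 0.25 to 0.5 kg; origin at the centre of its underside, z axis up. It stands loose on the track floor of the stand and stops the shutter short of half.
- tray: Open blue tray, 140 (x) by 190 (y) by 30 mm high, walls and floor 4 mm, fixed to the bench; origin at the centre of its underside. A bearing lies in its -y half; its +y half is free.
- bearing: Bystander: steel bearing ring, 42 mm in diameter, 14 mm high, lying in the -y half of the tray; origin at the centre of its underside.
- spare_coil: Bystander: aluminium ignition coil with a blue band, same size as the black one, standing on the bench; origin at the centre of its underside.
- cap: Bystander: black distributor cap, 80 mm in diameter, 46 mm high; origin at the centre of its underside.
- puller: Bystander: dark two-legged puller lying flat, about 140 mm long, 80 mm wide, 14 mm high; origin under its cross-head.
- pinion: Bystander: steel starter pinion, 52 mm in diameter, 50 mm high with its shaft; origin at the centre of its underside.
- screwdriver: Bystander: screwdriver with a green handle lying on the bench, about 200 mm long; its axis is x.
Things that resemble listed ones, but are neither listed nor needed, are in the scene too. Leave any turquoise or white look-alike of the coil alone.

How it is judged:
On the way:
1. the black coil stands upright in the tray, let go and at rest (x of coil in the frame of tray between -0.055 and 0.055 m and y of coil in the frame of tray between -0.08 and 0.08 m and z of coil in the frame of tray between 0 and 0.01 m and angle between coil's own z axis and vertical below 0.15 rad and linear speed of coil below 0.03 m/s and contact force between the fingers and coil below 0.1 N), for 0.2 s.
At the end, for the whole second after the job is handed in: The black coil stands upright (within 0.15 rad) on the tray floor, at rest and let go; the shutter is held at half travel, 34 to 46 mm open and still, by the fingers pressing on it with more than 4 N, no loose thing touching it (all of step 1 and value of joint shutter between 0.034 and 0.046 m and velocity of joint shutter between -0.02 and 0.02 m/s and contact force between the fingers and shutter above 4 N and contact force between shutter and coil below 0.2 N and contact force between shutter and spare_coil below 0.2 N and contact force between shutter and bearing below 0.2 N and contact force between shutter and cap below 0.2 N and contact force between shutter and puller below 0.2 N and contact force between shutter and pinion below 0.2 N and contact force between shutter and screwdriver below 0.2 N); the arm keeps its last pose, push and grip.
It fails at once if the black coil is dropped or knocked flying (moves faster than 0.6 m/s with no finger on it) (linear speed of coil above 0.6 m/s and contact force between the fingers and coil below 0.05 N).
It fails at once if a bystander is moved by more than 30 mm (distance of any of spare_coil, bearing, cap, puller, pinion, screwdriver from where it was at the start of the episode above 0.03 m).
It also fails if it takes over 51 s, if anything falls off the work surface, if the arm or the gripper's body presses on something with over 40 N, if the wrist force passes 120 N, or if a joint passes its speed limit or range.

ROBOT

A 6-joint arm with a two-finger parallel gripper is mounted at the origin on the work surface. World frame = base frame: x ahead of the robot, y to its left, z up, the work surface at z = 0. Lengths are in m, angles in rad, forces in N, time in s.
With the tool pointing down it reaches from about 0.25 to 0.725 m from the base axis. Payload 4 kg.
Tool frame: the origin (TCP) lies on the centre line of the jaws, within the pads' length; the fingertips stand 14 mm ahead of it and the grasp point (between the pads) lies 5 mm behind it; z points along the fingers, x is the direction in which the jaws open and shut, and the axes are right-handed (so a half turn about z gives the same grasp; the last joint's range is limited). The gripper opens to 85 mm and grips with 20 to 120 N. Pads are 22 mm wide; open, the fingers measure 114 mm over their backs; the gripper's body (76 mm by 85 mm) begins 54 mm behind the grasp point. The pads swing forward as they close: fully open they stand 13 mm farther back than shut.
Start: joints at [1.118, 0.241, 0.005, 1.335, 0, 1.571], TCP at [0.219, 0.45, 0.245] pointing down, gripper open.
Joint ranges: [-2.72, 2.72], [-1.05, 1.87], [-1.09, 1.28], [-1.99, 2.15], [-1.42, 1.44], [-3.14, 3.14]. Speed limits (rad/s): [2.79, 2.79, 3.14, 3.14, 3.14, 3.14].

INTERFACE

Orientations are given as a unit quaternion [x, y, z, w].
In Python, from workcell import get_obs, optics, ticket gives the robot as it stands.
- The arm moves only by the shell command python3 -m inch 'ROWS'. ROWS is JSON, a list that holds one entry, the list of rows, each a list of 5 numbers: the finger opening in cm, from 0 to 8.54, then the shift along the tool's x, y, z in cm, then the turn about the tool's z in degrees. In form: [[[fingers, dx, dy, dz, roll], ...]]. A call has exactly 5 rows; each row is the pose to reach, as a shift and turn from the pose measured when the call began, along the tool's axes at that moment; what a row does not reach only later rows make up. A row lasts 1/8 s, in which the tool goes at most 62.5 mm and 10.7 degrees, less where a joint would pass 70% of its speed; a pose out of reach is approached as far as the arm can. A call with a gripper value outside its range is refused whole. The fingers move at their own pace and stop on an object; the grip force is fixed at half the most. Time passes only in rows, so rows that repeat a pose let the fingers close, or fill a call up. It gives the time, the measured TCP pose, the force and the opening at its end, in the units of the state.
- get_obs(): the state, without advancing time (a new reading comes with each control period).
- optics.camera(name): name is "scene" or "top" or "wrist"; returns (picture, depth): 480x640x3 uint8, red, green, blue; 480x640 float32, m along the optical axis (not along the pixel's ray), 0 where there is no reading.
- optics.camera_info(name): a dict with "vfov" (degrees; the focal length in pixels is half the picture's height over the tangent of half this angle, whatever the lens; pixels are square), "cx", "cy" (the principal point, pixels), "R" (3x3) and "t" (3): a world point X has camera coordinates R X + t. Camera axes: x right, y down, z forward; pixel columns grow to the right and rows downward; lengths in m; the calibration is good to about 2 mm. A picture is of the moment at which its call begins: read the wrist's pose just before it. camera_info takes no time and is no camera call; for the wrist camera it gives the pose at the moment of the call.
- ticket.job_done(): hands the job in, once; it reports no verdict.
The state is a dict: "clock": time; "joint_pos": joint angles; "joint_vel": joint speeds; "tau": joint torques, N m; "eef_pos": TCP position; "tool_rot": TCP orientation; "ft_force": force on the tool from outside, world axes, zero at the start; "ft_torque": the same for the moment, N m; "grip_width": finger opening in m.
Only numpy, scipy, OpenCV 4.12 (cv2) and the standard library are available. Lean on these libraries where they do the work, as an engineer would, in place of code of your own. Each camera call takes 0.05 s, during which the arm holds its last target.

## Working session

There is one attempt and no reset: what is moved stays moved. The work goes in short steps, Python scripts to look and compute and a shell command to move; the robot and the scene stay as the last step left them, time stands still between calls to the robot, and variables do not carry over. Pictures are saved under pics/ and viewed, and the job is handed in when it is done.

```bash
mkdir -p pics; ls; python3 - <<'E'
from workcell import get_obs, optics
import cv2,numpy as np
o=get_obs(); print({k:np.round(v,3) for k,v in o.items()})
for n in("scene","top"):
    p,d=optics.camera(n); cv2.imwrite(f"pics/{n}0.png",p[:,:,::-1]); np.save(f"pics/{n}0.npy",d)
    i=optics.camera_info(n); print(n,i); np.save(f"pics/{n}i.npy",i,allow_pickle=True)
E
```

```text
pics
{'clock': np.float64(0.0), 'joint_pos': array([ 1.118,  0.241,  0.004,  1.335, -0.   ,  1.571]), 'joint_vel': array([ 0.   ,  0.   , -0.001, -0.001,  0.001, -0.   ]), 'tau': array([ 0.0000e+00, -3.7232e+01,  2.5241e+01,  1.7000e-02,  0.0000e+00,
        0.0000e+00]), 'eef_pos': array([0.218, 0.449, 0.244]), 'tool_rot': array([ 0.848,  0.53 , -0.001,  0.001]), 'ft_force': array([-0.523,  0.021,  0.497]), 'ft_torque': array([ 0.024,  0.001, -0.004]), 'grip_width': np.float64(0.085)}
scene {'vfov': 50.400731706520524, 'cx': 311.9742204481732, 'cy': 245.18272139736004, 'R': array([[-0.06581212,  0.99781626,  0.00561023],
       [ 0.56565647,  0.04193907, -0.82357384],
       [-0.82201066, -0.05102768, -0.56718132]]), 't': array([ 0.05022722, -0.26625511,  1.57458077])}
top {'vfov': 53.78150216165998, 'cx': 321.8642602921464, 'cy': 232.28803636103697, 'R': array([[-0.02156134, -0.99952026, -0.02223427],
       [-0.9930724 ,  0.02398111, -0.11503093],
       [ 0.11550895,  0.01960002, -0.99311305]]), 't': array([0.02905449, 0.51757697, 1.06451194])}
```

View pics/scene0.png

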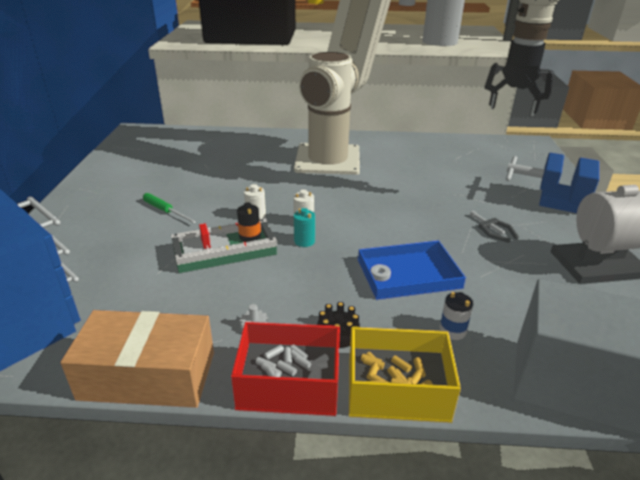

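View pics/top0.png

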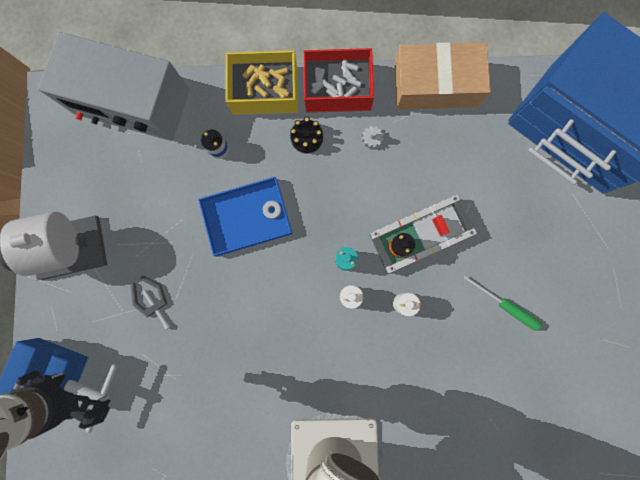

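The top view shows the stand at about (425,235) with a black-topped coil at (403,244) and a red handle at (440,226). The tray is at (245,217) with the bearing at (271,210). The look-alikes are turquoise at (347,258) and white at (350,297) and (407,303). The spare coil with the blue band is at (212,142).

```bash
python3 - <<'E'
import cv2
p=cv2.imread("pics/top0.png")
cv2.imwrite("pics/c1.png",cv2.resize(p[185:325,330:490],None,fx=5,fy=5,interpolation=cv2.INTER_CUBIC)[:600] if 0 else cv2.resize(p[185:305,330:490],None,fx=5,fy=5,interpolation=cv2.INTER_CUBIC))
cv2.imwrite("pics/c2.png",cv2.resize(p[165:265,185:310],None,fx=6,fy=6,interpolation=cv2.INTER_CUBIC))
q=cv2.imread("pics/scene0.png")
cv2.imwrite("pics/c3.png",cv2.resize(q[170:280,160:330],None,fx=4.5,fy=4.5,interpolation=cv2.INTER_CUBIC))
E
```

```text
(no output)
```

View pics/c1.png

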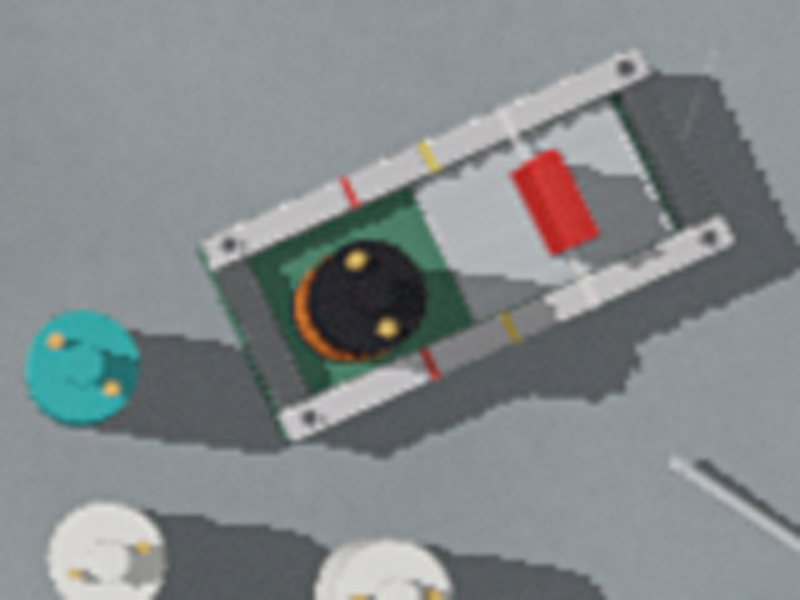

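View pics/c2.png

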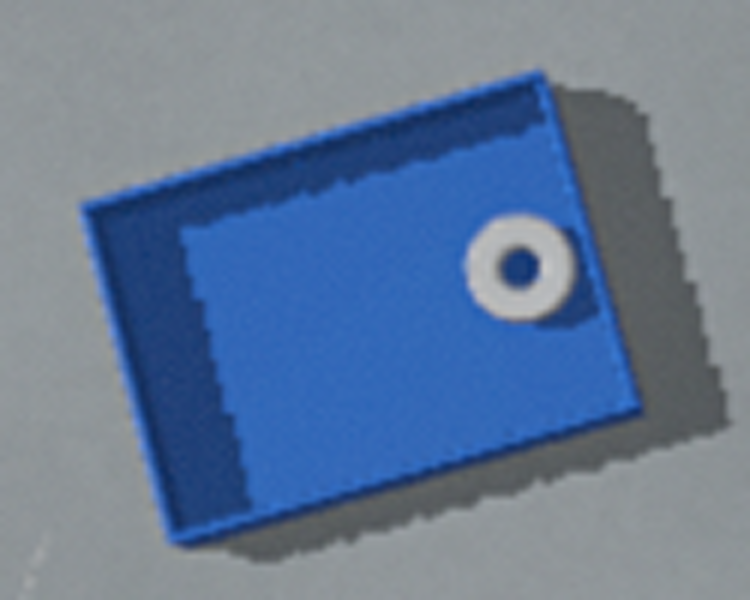

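View pics/c3.png

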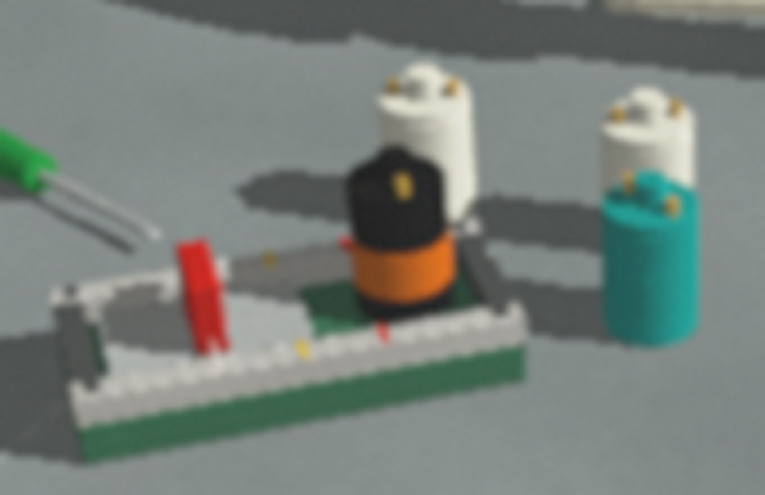

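The crops confirm the black can with the orange band at top (403,245), standing in the track. The others nearby are plain turquoise or white. Next I measure.

```bash
cat > h.py <<'E'
import numpy as np
def f(i): return 240/np.tan(np.radians(i['vfov'])/2)
def ray(i,u,v,z):
    R=np.array(i['R']);t=np.array(i['t']);c=-R.T@t
    d=R.T@np.array([(u-i['cx'])/f(i),(v-i['cy'])/f(i),1])
    return c+d*(z-c[2])/d[2]
def proj(i,X):
    x=np.array(i['R'])@X+i['t']; return f(i)*x[0]/x[2]+i['cx'],f(i)*x[1]/x[2]+i['cy']
E
python3 - <<'E'
import numpy as np
from h import *
i=np.load("pics/topi.npy",allow_pickle=True).item();d=np.load("pics/top0.npy")
def pts(L,s,o,z): return np.array([ray(i,a/s+o[0],b/s+o[1],z) for a,b in L])
np.set_printoptions(precision=4,suppress=True)
S=pts([(230,245),(627,67),(710,237),(310,417)],5,(330,185),.04);print("screws",S, S.mean(0))
yv=S[0]-S[1]+S[3]-S[2];print("sidelens",np.linalg.norm(S[0]-S[1]),np.linalg.norm(S[0]-S[3]),"yaw of y axis deg",np.degrees(np.arctan2(yv[1],yv[0])))
T=pts([(85,205),(542,73),(640,410),(175,542)],6,(185,165),.03);print("tray",T,T.mean(0))
yv=T[0]-T[1]+T[3]-T[2];print(np.linalg.norm(T[0]-T[1]),np.linalg.norm(T[0]-T[3]),np.degrees(np.arctan2(yv[1],yv[0])))
print("coil",pts([(367,300)],5,(330,185),.074)); print("handle",pts([(553,203)],5,(330,185),.072))
print("bearing",pts([(519,267)],6,(185,165),.014))
print("marks",pts([(430,157),(511,327),(349,192),(431,363),(510,125),(589,291)],5,(330,185),.04))
print("looks",pts([(83,368),(107,558)],5,(330,185),.074),ray(i,407,303,.074))
# coil top depth pts
R=i['R'];t=i['t'];v,u=np.mgrid[225:265,380:425];D=d[225:265,380:425]
P=np.stack([(u-i['cx'])/f(i)*D,(v-i['cy'])/f(i)*D,D],-1)@R-np.array(t)@R
m=(P[...,2]>.066);print(m.sum(),P[m].min(0),P[m].max(0),P[m].mean(0))
v,u=np.mgrid[205:245,425:455];D=d[205:245,425:455]
P=np.stack([(u-i['cx'])/f(i)*D,(v-i['cy'])/f(i)*D,D],-1)@R-np.array(t)@R
m=(P[...,2]>.066);print(m.sum(),P[m].min(0),P[m].max(0),P[m].mean(0))
E
```

```text
screws [[ 0.51   -0.1066  0.04  ]
 [ 0.5879 -0.2914  0.04  ]
 [ 0.5085 -0.3247  0.04  ]
 [ 0.4308 -0.14    0.04  ]] [ 0.5093 -0.2157  0.04  ]
sidelens 0.20048456929578773 0.08598387867374657 yaw of y axis deg 112.82888318430264
tray [[0.6033 0.3034 0.03  ]
 [0.6512 0.1238 0.03  ]
 [0.5174 0.0872 0.03  ]
 [0.4705 0.2674 0.03  ]] [0.5606 0.1954 0.03  ]
0.18589347056891467 0.13757330468498669 104.75245075889673
coil [[ 0.4805 -0.1628  0.074 ]]
handle [[ 0.5218 -0.247   0.072 ]]
bearing [[0.5771 0.1355 0.014 ]]
marks [[ 0.5484 -0.1994  0.04  ]
 [ 0.4695 -0.2326  0.04  ]
 [ 0.5331 -0.1618  0.04  ]
 [ 0.454  -0.1957  0.04  ]
 [ 0.5623 -0.2366  0.04  ]
 [ 0.4851 -0.2686  0.04  ]]
looks [[ 0.4534 -0.0369  0.074 ]
 [ 0.3702 -0.0451  0.074 ]] [ 0.3539 -0.1653  0.074 ]
470 [ 0.3917 -0.1826  0.0671] [ 0.5047 -0.0042  1.1174] [ 0.4777 -0.1533  0.1198]
154 [ 0.3917 -0.2629  0.066 ] [ 0.5456 -0.0042  1.1174] [ 0.5212 -0.243   0.0989]
```

```bash
cat >> h.py <<'E'
from scipy.spatial.transform import Rotation as Ro
def go(target,yaw=None):
    from workcell import get_obs
    o=get_obs(); R=Ro.from_quat(o['tool_rot']).as_matrix()
    s=R.T@(np.array(target)-o['eef_pos'])*100
    y0=np.degrees(np.arctan2(R[1,0],R[0,0]))
    print("t %.2f tcp"%o['clock'],np.round(o['eef_pos'],4),"yaw %.1f"%y0,"tilt",np.round(R[:2,2],3),"w %.4f"%o['grip_width'],"F",np.round(o['ft_force'],1),"q",np.round(o['joint_pos'],2))
    print("shift cm",np.round(s,2),"len",round(np.linalg.norm(s),1),"roll",None if yaw is None else round((y0-yaw+180)%360-180,1))
E
python3 - <<'E'
import numpy as np
from h import *
i=np.load("pics/topi.npy",allow_pickle=True).item()
print(ray(i,330+367/5,185+300/5,.098))
# project predicted coil for check
go([.477,-.16,.245],22.8)
E
```

```text
[ 0.47842214 -0.15913358  0.098     ]
t 0.10 tcp [0.2185 0.4491 0.2445] yaw 64.1 tilt [-0.001 -0.002] w 0.0853 F [0.4 0.2 0. ] q [1.12 0.24 0.   1.34 0.   1.57]
shift cm [-4.347e+01  4.989e+01  3.000e-02] len 66.2 roll 41.3
```

```bash
python3 -m inch '[[[8.5,-4,4.6,0,8],[8.5,-8,9.2,0,16],[8.5,-12,13.8,0,24],[8.5,-16,18.4,0,32],[8.5,-20,23,0,41]]]'; python3 -c "
from h import *
go([.478,-.159,.245],22.8)"
```

```text
clock: 0.72
eef_pos: [0.3381, 0.1668, 0.2447]
tool_rot: [0.98, 0.198, -0.0, 0.001]
ft_force: [1.2, -0.1, 0.4]
grip_width: 0.0847
t 0.72 tcp [0.3381 0.1668 0.2447] yaw 22.8 tilt [-0.001 -0.002] w 0.0847 F [ 1.2 -0.1  0.4] q [ 0.46 -0.   -0.28  1.3  -0.    1.63]
shift cm [2.700e-01 3.546e+01 2.000e-02] len 35.5 roll 0.0
```

```bash
python3 -m inch '[[[8.5,0,6,0,0],[8.5,0,12,0,0],[8.5,0.1,18,0,0],[8.5,0.2,24,0,0],[8.5,0.3,29,0,0]]]'; python3 - <<'E'
from h import *
from workcell import *
import cv2
go([.478,-.159,.245],22.8)
i=optics.camera_info("wrist"); p,d=optics.camera("wrist"); cv2.imwrite("pics/w1.png",p[:,:,::-1]);np.save("pics/w1i.npy",i,allow_pickle=True);np.save("pics/w1.npy",d)
print(i)
print("coil pred px",proj(i,np.array([.478,-.159,.098])))
E
```

```text
clock: 1.35
eef_pos: [0.4535, -0.1016, 0.2447]
tool_rot: [0.98, 0.197, -0.001, 0.001]
ft_force: [0.8, 1.0, 0.6]
grip_width: 0.085
t 1.35 tcp [ 0.4535 -0.1016  0.2447] yaw 22.7 tilt [-0.001 -0.002] w 0.0850 F [0.8 1.  0.6] q [-0.22  0.17 -0.08  1.32 -0.    0.95]
shift cm [ 0.04  6.24 -0.02] len 6.2 roll -0.1
{'vfov': 62.18204802362012, 'cx': 320.68802522295647, 'cy': 238.63701022954137, 'R': array([[ 0.9227688 ,  0.38534595, -0.00249977],
       [ 0.36476422, -0.87135394,  0.32816059],
       [ 0.12427717, -0.30372818, -0.94461864]]), 't': array([-0.3781562 , -0.29657322,  0.29298364])}
coil pred px (np.float64(322.5123343047531), np.float64(301.27194604234495))
```

View pics/w1.png

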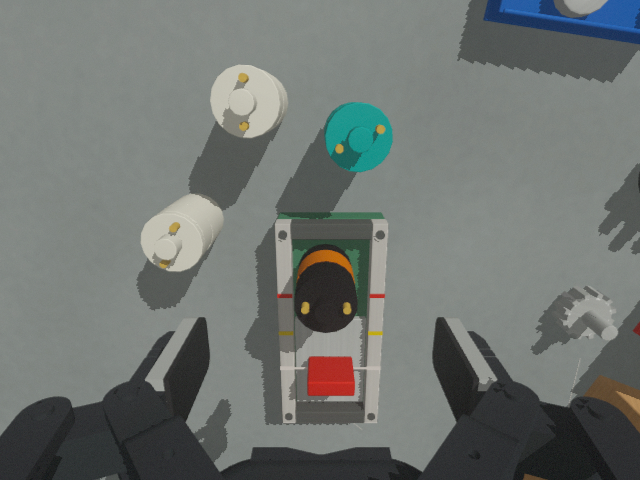

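```bash
python3 - <<'E'
from h import *
import cv2
p=cv2.imread("pics/w1.png");cv2.imwrite("pics/c4.png",cv2.resize(p[205:430,255:405],None,fx=2.66,fy=2.66,interpolation=cv2.INTER_CUBIC))
i=np.load("pics/w1i.npy",allow_pickle=True).item()
np.set_printoptions(precision=4,suppress=True)
for z in(.098,.104): print(ray(i,326,302,z),ray(i,326,308,z))
S=np.array([ray(i,u,v,.04) for u,v in [(283,235),(380,235),(371,416),(288,416)]]);print(S,S.mean(0))
y=S[0]+S[1]-S[2]-S[3];print(np.degrees(np.arctan2(y[1],y[0])),np.linalg.norm(y)/2)
print("yellow",ray(i,286,333,.04),ray(i,376,333,.04))
d=np.load("pics/w1.npy")
v,u=np.mgrid[260:340,290:365];D=d[260:340,290:365]
P=np.stack([(u-i['cx'])/f(i)*D,(v-i['cy'])/f(i)*D,D],-1)@i['R']-np.array(i['t'])@i['R']
m=(P[...,2]>.094)&(P[...,2]<.102);q=P[m];print(m.sum(),q.min(0),q.max(0),q.mean(0),cv2.minEnclosingCircle(q[:,:2].astype(np.float32)))
E
```

```text
[ 0.4807 -0.1585  0.098 ] [ 0.4828 -0.1634  0.098 ]
[ 0.4794 -0.1556  0.104 ] [ 0.4814 -0.1603  0.104 ]
[[ 0.4325 -0.1405  0.04  ]
 [ 0.5115 -0.1075  0.04  ]
 [ 0.589  -0.292   0.04  ]
 [ 0.5088 -0.3258  0.04  ]] [ 0.5105 -0.2165  0.04  ]
112.57602150663192 0.20024117464962776
yellow [ 0.4708 -0.2328  0.04  ] [ 0.551  -0.1992  0.04  ]
2283 [ 0.4564 -0.1861  0.094 ] [ 0.5056 -0.1359  0.102 ] [ 0.4799 -0.158   0.098 ] ((0.4808603823184967, -0.1609477996826172), 0.025459744036197662)
```

View pics/c4.png

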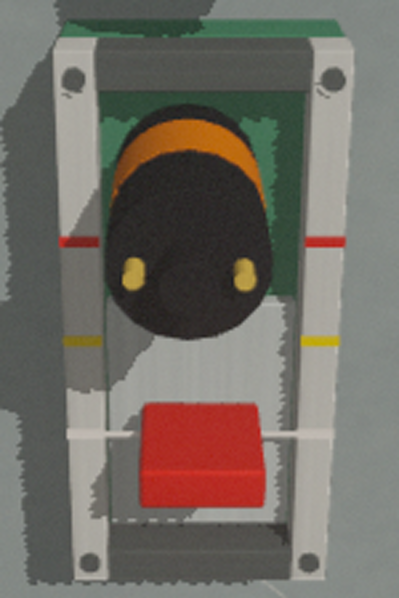

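The wrist view shows the coil top at about (326,305), giving (0.4805,-0.160). The depth fit gives a radius of 25.5 mm, which agrees. The stand comes out at (0.510,-0.216) with its +y yaw at 112.7°, and both cameras agree.

```bash
python3 -c "
from h import *
go([.4805,-.160,.070],22.7)"
```

```text
t 1.40 tcp [ 0.4559 -0.1062  0.2445] yaw 22.5 tilt [ 0.001 -0.006] w 0.0851 F [ 3.9 -3.4  1.1] q [-0.23  0.18 -0.08  1.31 -0.01  0.95]
shift cm [ 0.25  5.8  17.48] len 18.4 roll -0.2
```

```bash
python3 -m inch '[[[8.5,0.15,3,2,0],[8.5,0.25,5.8,5,0],[8.5,0.25,5.8,8,0],[8.5,0.25,5.8,10,0],[8.5,0.25,5.8,10,0]]]'; python3 -c "
from h import *
go([.4805,-.160,.070],22.7)"
```

```text
clock: 2.02
eef_pos: [0.4787, -0.1588, 0.1428]
tool_rot: [0.981, 0.195, -0.002, 0.002]
ft_force: [-0.5, 0.2, 0.2]
grip_width: 0.085
t 2.02 tcp [ 0.4787 -0.1588  0.1428] yaw 22.5 tilt [-0.004 -0.004] w 0.0850 F [-0.5  0.2  0.2] q [-0.32  0.32 -0.16  1.09 -0.01  0.86]
shift cm [0.16 0.16 7.28] len 7.3 roll -0.2
```

```bash
python3 -m inch '[[[8.5,0.16,0.15,2.5,0],[8.5,0.16,0.15,5,0],[8.5,0.16,0.15,6.6,0],[8.5,0.16,0.15,7.3,0],[8.5,0.16,0.15,7.3,0]]]'; python3 -c "
from h import *
go([.4805,-.160,.070],22.7)"
```

```text
clock: 2.65
eef_pos: [0.4808, -0.1598, 0.0703]
tool_rot: [0.981, 0.195, -0.002, 0.002]
ft_force: [0.6, 0.5, 1.2]
grip_width: 0.0849
t 2.65 tcp [ 0.4808 -0.1598  0.0703] yaw 22.5 tilt [-0.004 -0.005] w 0.0849 F [0.6 0.5 1.2] q [-0.32  0.4  -0.26  0.91 -0.01  0.86]
shift cm [-0.03  0.    0.03] len 0.0 roll -0.2
```

```bash
python3 -m inch '[[[6,0,0,0,0],[4,0,0,0,0],[4,0,0,0,0],[4,0,0,0,0],[4,0,0,0,0]]]'; python3 -c "
from h import *
go([.4805,-.160,.070],22.7)"
```

```text
clock: 3.28
eef_pos: [0.4819, -0.16, 0.0714]
tool_rot: [0.981, 0.195, -0.001, 0.002]
ft_force: [0.5, 1.1, 6.2]
grip_width: 0.0489
t 3.27 tcp [ 0.4819 -0.16    0.0714] yaw 22.5 tilt [-0.001 -0.005] w 0.0489 F [0.5 1.1 6.2] q [-0.32  0.4  -0.26  0.91 -0.01  0.86]
shift cm [-0.13 -0.05  0.14] len 0.2 roll -0.2
```

```bash
python3 -m inch '[[[2,0,0,-0.5,0],[2,0,0,-2,0],[2,0,0,-4,0],[2,0,0,-6,0],[2,0,0,-8,0]]]'; python3 -c "
from h import *
go([.4805,-.160,.170],22.7)"
```

```text
clock: 3.9
eef_pos: [0.4814, -0.1595, 0.1523]
tool_rot: [0.981, 0.195, -0.001, 0.002]
ft_force: [0.2, -0.3, -5.2]
grip_width: 0.0489
t 3.90 tcp [ 0.4814 -0.1595  0.1523] yaw 22.5 tilt [-0.002 -0.005] w 0.0489 F [ 0.2 -0.3 -5.2] q [-0.32  0.32 -0.14  1.11 -0.01  0.86]
shift cm [-0.11  0.02 -1.77] len 1.8 roll -0.2
```

```bash
python3 - <<'E'
from h import *
from workcell import *
import cv2
i=optics.camera_info("wrist");p,d=optics.camera("wrist"); cv2.imwrite("pics/w2.png",p[:,:,::-1])
go([.5505,.234,.200],22.5)
E
```

```text
t 3.95 tcp [ 0.483  -0.16    0.1552] yaw 22.5 tilt [ 0.003 -0.006] w 0.0488 F [-0.  -0.7 -1.9] q [-0.32  0.31 -0.14  1.11 -0.01  0.86]
shift cm [ 21.31 -33.79  -4.72] len 40.2 roll -0.0
```

View pics/w2.png

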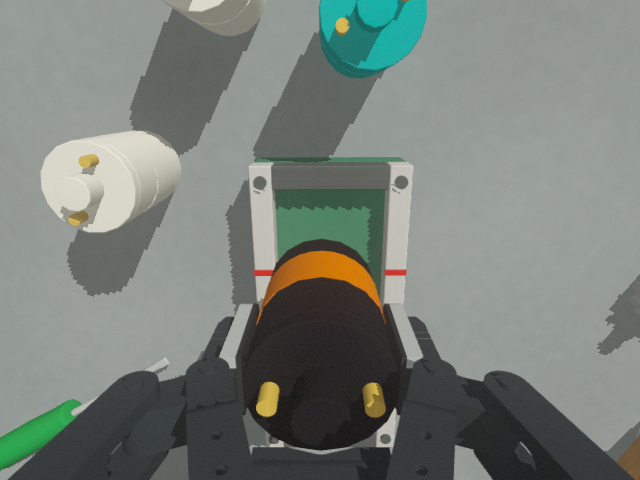

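The coil is upright and centred between the jaws (top at about (320,390)) and clear of the track. Next I carry it towards the tray.

```bash
python3 -m inch '[[[2,0,0,-3,0],[2,2,-3,-4.7,0],[2,5,-7.5,-4.7,0],[2,8,-12.5,-4.7,0],[2,11,-17.5,-4.7,0]]]'; python3 -c "
from h import *
go([.5505,.234,.200],22.5)"
```

```text
clock: 4.58
eef_pos: [0.5173, 0.0455, 0.2008]
tool_rot: [0.981, 0.195, 0.0, 0.003]
ft_force: [0.9, -0.4, -4.0]
grip_width: 0.049
t 4.58 tcp [0.5173 0.0455 0.2008] yaw 22.4 tilt [ 0.002 -0.007] w 0.0490 F [ 0.9 -0.4 -4. ] q [ 0.09  0.3  -0.03  1.24 -0.01  1.27]
shift cm [ 10.27 -16.16  -0.04] len 19.1 roll -0.1
```

```bash
python3 -m inch '[[[2,3,-4.6,0,0],[2,6,-9.2,0,0],[2,8.7,-13.5,0,0],[2,10,-15.8,0,0],[2,10.2,-16.1,0,0]]]'; python3 - <<'E'
from h import *
from workcell import *
import cv2
go([.5505,.234,.200],22.5)
i=optics.camera_info("wrist");p,d=optics.camera("wrist"); cv2.imwrite("pics/w3.png",p[:,:,::-1]);np.save("pics/w3i.npy",i,allow_pickle=True)
c=np.array([.5606,.1954]);y=np.array([-.2546,.967]);x=np.array([.967,.2546])
for a,b in((-.07,-.095),(.07,-.095),(.07,.095),(-.07,.095)): print(np.round(proj(i,np.r_[c+a*x+b*y,.03])))
E
```

```text
clock: 5.2
eef_pos: [0.5495, 0.2351, 0.1986]
tool_rot: [0.981, 0.196, -0.0, 0.004]
ft_force: [-0.0, -1.1, -4.4]
grip_width: 0.0487
t 5.20 tcp [0.5495 0.2351 0.1986] yaw 22.6 tilt [ 0.001 -0.007] w 0.0487 F [-0.  -1.1 -4.4] q [ 0.41  0.46  0.2   1.31 -0.01  1.58]
shift cm [ 0.05  0.14 -0.14] len 0.2 roll 0.1
[223. 352.]
[379. 370.]
[427. 158.]
[237. 131.]
```

View pics/w3.png

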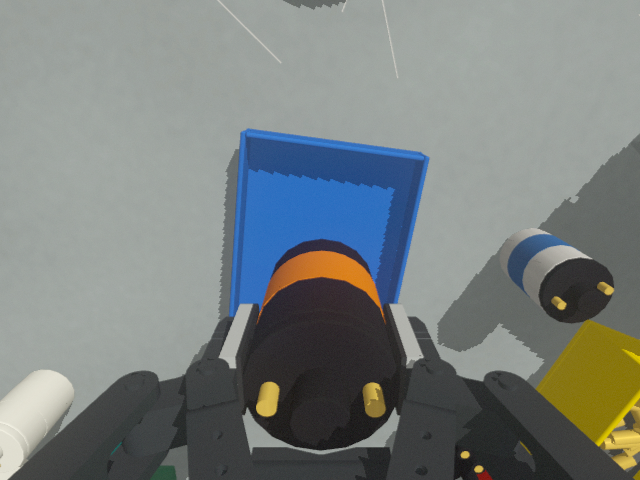

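The tray's far corners are seen at (427,157) and (242,130), as predicted. I lower the coil, stopping just short of contact first.

```bash
python3 -m inch '[[[2,0,0.1,4,0],[2,0,0.1,8,0],[2,0,0.1,11.5,0],[2,0,0.1,13.8,0],[2,0,0.1,14,0]]]'; python3 -c "
from h import *
go([.5505,.234,.051],22.5)"
```

```text
clock: 5.88
eef_pos: [0.5481, 0.2299, 0.0565]
tool_rot: [0.981, 0.195, -0.003, 0.005]
ft_force: [-0.1, -0.3, -5.8]
grip_width: 0.0489
t 5.88 tcp [0.5481 0.2299 0.0565] yaw 22.5 tilt [-0.005 -0.01 ] w 0.0489 F [-0.1 -0.3 -5.8] q [ 0.4   0.57 -0.01  1.   -0.01  1.58]
shift cm [ 0.38 -0.29  0.54] len 0.7 roll -0.0
```

```bash
python3 -m inch '[[[2,0,0,0.1,0],[2,0,0,0.2,0],[2,0,0,0.3,0],[2,0,0,0.4,0],[2,0,0,0.45,0]]]'; python3 -c "
from h import *
go([.5505,.234,.051],22.5)"
```

```text
clock: 6.5
eef_pos: [0.5481, 0.23, 0.0522]
tool_rot: [0.981, 0.195, -0.003, 0.005]
ft_force: [0.4, 0.4, -4.6]
grip_width: 0.0485
t 6.50 tcp [0.5481 0.23   0.0522] yaw 22.5 tilt [-0.004 -0.01 ] w 0.0485 F [ 0.4  0.4 -4.6] q [ 0.4   0.57 -0.02  0.99 -0.01  1.58]
shift cm [ 0.37 -0.28  0.11] len 0.5 roll -0.0
```

```bash
python3 -m inch '[[[2,0,0,0.05,0],[2,0,0,0.1,0],[2,0,0,0.15,0],[2,0,0,0.2,0],[2,0,0,0.2,0]]]'; python3 -c "
from h import *
go([.5505,.234,.051],22.5)"
```

```text
clock: 7.12
eef_pos: [0.5481, 0.23, 0.0515]
tool_rot: [0.981, 0.195, -0.003, 0.004]
ft_force: [-4.2, -1.2, 7.1]
grip_width: 0.0489
t 7.12 tcp [0.5481 0.23   0.0515] yaw 22.5 tilt [-0.004 -0.01 ] w 0.0489 F [-4.2 -1.2  7.1] q [ 0.4   0.58 -0.02  0.98 -0.01  1.58]
shift cm [ 0.37 -0.28  0.05] len 0.5 roll -0.0
```

The force changed sign from -5 to +7 N, so the coil is on the tray floor. I open the fingers, then go up.

```bash
python3 -m inch '[[[5.5,0,0,0,0],[6.5,0,0,0,0],[8,0,0,0,0],[8.5,0,0,0,0],[8.5,0,0,0,0]]]'; python3 -m inch '[[[8.5,0,0,-2,0],[8.5,0,0,-6,0],[8.5,0,0,-10,0],[8.5,0,0,-14,0],[8.5,0,0,-18,0]]]'; python3 - <<'E'
from h import *
from workcell import *
import cv2
# half mark-> handle closed
c=np.array([.510,-.2162]);a=np.radians(112.7);y=np.array([np.cos(a),np.sin(a)])
print(c-.04*y)
go([*(c-.04*y),.2],-67.3)
p,d=optics.camera("wrist"); cv2.imwrite("pics/w4.png",p[:,:,::-1])
p,d=optics.camera("top"); cv2.imwrite("pics/t4.png",p[:,:,::-1])
E
```

```text
clock: 7.75
eef_pos: [0.5481, 0.23, 0.0514]
tool_rot: [0.981, 0.195, -0.003, 0.004]
ft_force: [0.1, -0.7, -1.3]
grip_width: 0.085
clock: 8.38
eef_pos: [0.5487, 0.2317, 0.2327]
tool_rot: [0.981, 0.195, -0.003, 0.004]
ft_force: [-0.1, 0.0, -0.3]
grip_width: 0.0852
[ 0.52543624 -0.25310152]
t 8.38 tcp [0.5487 0.2317 0.2327] yaw 22.5 tilt [-0.004 -0.01 ] w 0.0852 F [-0.1  0.  -0.3] q [ 0.4   0.44  0.26  1.4  -0.01  1.58]
shift cm [-20.65  43.89   3.75] len 48.6 roll 89.8
```

View pics/w4.png

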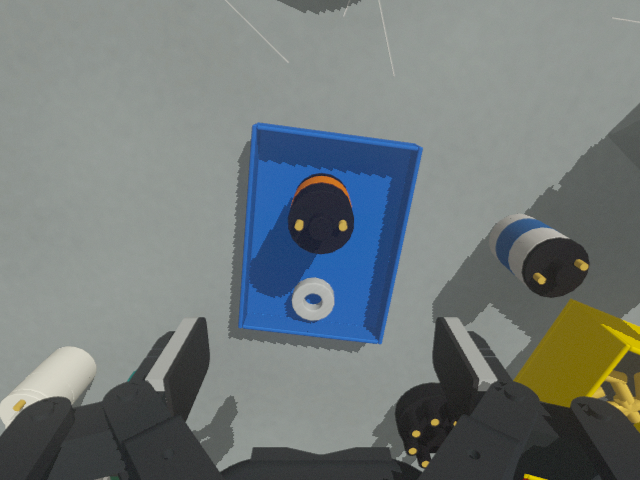

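View pics/t4.png

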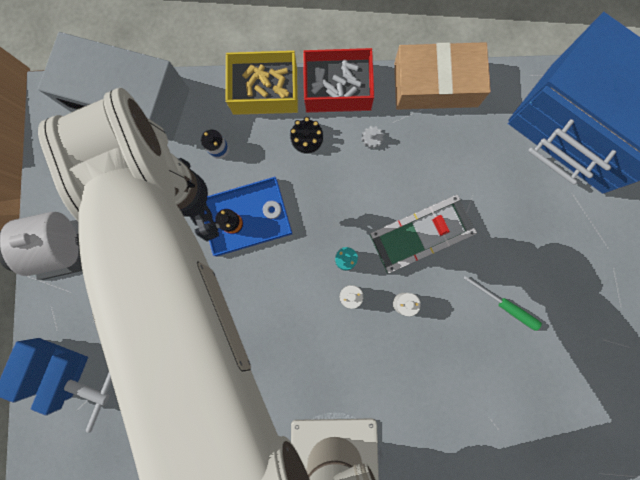

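The coil stands upright in the free half of the tray (wrist (321,215)). The bearing at (313,299) has not moved. Next I go to the handle.

```bash
python3 -m inch '[[[8.5,-2.3,5,0,9],[8.5,-4.6,10,0,18],[8.5,-7,15,0,27],[8.5,-9.3,20,0,36],[8.5,-11.6,25,0,45]]]'; python3 -c "
from h import *
go([.5254,-.2531,.2],-67.3)"
```

```text
clock: 9.1
eef_pos: [0.539, -0.0442, 0.238]
tool_rot: [0.98, -0.198, 0.003, 0.002]
ft_force: [1.0, 0.2, 1.0]
grip_width: 0.0848
t 9.10 tcp [ 0.539  -0.0442  0.238 ] yaw -22.8 tilt [ 0.005 -0.006] w 0.0848 F [1.  0.2 1. ] q [-0.08  0.32  0.09  1.34 -0.01  1.89]
shift cm [ 6.82 19.78  3.91] len 21.3 roll 44.5
```

```bash
python3 -m inch '[[[8.5,1.6,4.5,0.5,9],[8.5,3.2,9,1.5,18],[8.5,4.8,13.5,2.5,27],[8.5,6.2,17.8,3.5,36],[8.5,6.8,19.7,3.9,44.5]]]'; python3 - <<'E'
from h import *
from workcell import *
import cv2
go([.5254,-.2531,.056],-67.3)
i=optics.camera_info("wrist");p,d=optics.camera("wrist"); cv2.imwrite("pics/w5.png",p[:,:,::-1]);np.save("pics/w5i.npy",i,allow_pickle=True)
print(proj(i,np.array([.5254,-.2531,.072])))
D=d;v,u=np.mgrid[0:480,0:640]
P=np.stack([(u-i['cx'])/f(i)*D,(v-i['cy'])/f(i)*D,D],-1)@i['R']-np.array(i['t'])@i['R']
m=(p[...,0]>150)&(p[...,1]<60)&(P[...,2]>.068)&(P[...,2]<.078)&(abs(P[...,0]-.525)<.05)&(abs(P[...,1]+.253)<.05)
q=P[m];print(m.sum(),q.mean(0),cv2.minAreaRect((q[:,:2]*1000).astype(np.float32)))
E
```

```text
clock: 9.72
eef_pos: [0.5243, -0.2546, 0.1983]
tool_rot: [0.83, -0.558, 0.003, 0.001]
ft_force: [-0.3, -0.5, 0.2]
grip_width: 0.0851
t 9.72 tcp [ 0.5243 -0.2546  0.1983] yaw -67.8 tilt [ 0.003 -0.005] w 0.0851 F [-0.3 -0.5  0.2] q [-0.45  0.42  0.14  1.28 -0.    2.3 ]
shift cm [-0.18 -0.14 14.23] len 14.2 roll -0.5
(np.float64(318.19154431159126), np.float64(230.4127541904096))
1297 [ 0.52700883 -0.25161247  0.07185842] ((526.149169921875, -251.7073211669922), (43.522220611572266, 13.937505722045898), 22.470863342285156)
```

View pics/w5.png

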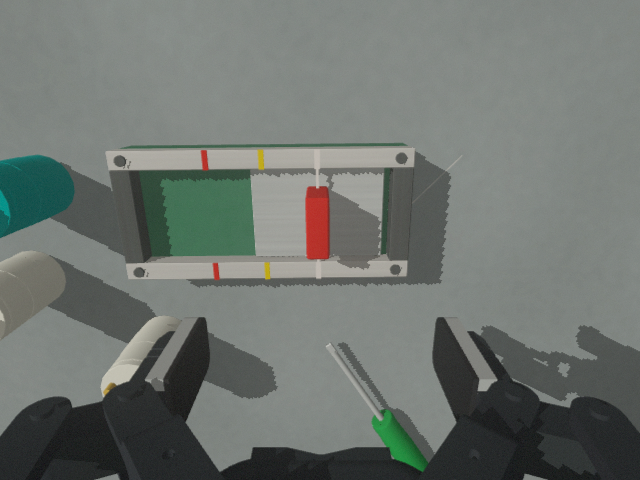

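```bash
python3 -c "
from h import *
go([.526,-.252,.056],-67.3)"; python3 -m inch '[[[8.5,-0.15,-0.3,3,-0.5],[8.5,-0.15,-0.3,7,-0.5],[8.5,-0.15,-0.3,11,-0.5],[8.5,-0.15,-0.3,13.8,-0.5],[8.5,-0.15,-0.3,14.2,-0.5]]]'; python3 -c "
from h import *
go([.526,-.252,.056],-67.3)"
```

```text
t 9.78 tcp [ 0.524  -0.2561  0.1979] yaw -68.0 tilt [ 0.002 -0.006] w 0.0851 F [ 1.2 -1.3  0.3] q [-0.45  0.42  0.14  1.28 -0.    2.31]
shift cm [-0.41 -0.34 14.19] len 14.2 roll -0.7
clock: 10.4
eef_pos: [0.5245, -0.253, 0.0532]
tool_rot: [0.832, -0.555, -0.0, 0.002]
ft_force: [-0.3, -0.6, 0.1]
grip_width: 0.0849
t 10.40 tcp [ 0.5245 -0.253   0.0532] yaw -67.4 tilt [-0.003 -0.004] w 0.0849 F [-0.3 -0.6  0.1] q [-0.45  0.55 -0.06  0.96 -0.    2.3 ]
shift cm [-0.03 -0.17 -0.28] len 0.3 roll -0.1
```

```bash
python3 -m inch '[[[5,0,-0.15,-0.3,0],[2,0,-0.15,-0.3,0],[0,0,-0.15,-0.3,0],[0,0,-0.15,-0.3,0],[0,0,-0.15,-0.3,0]]]'; python3 -c "
from h import *
go([.510,-.2162,.056],-67.3)"
```

```text
clock: 11.02
eef_pos: [0.5263, -0.2522, 0.0573]
tool_rot: [0.832, -0.555, 0.0, 0.002]
ft_force: [-0.7, 2.2, 6.2]
grip_width: 0.0151
t 11.03 tcp [ 0.5263 -0.2522  0.0573] yaw -67.4 tilt [-0.002 -0.003] w 0.0151 F [-0.7  2.2  6.2] q [-0.44  0.55 -0.05  0.97 -0.    2.3 ]
shift cm [-3.95  0.12  0.12] len 4.0 roll -0.1
```

Gripped at 15 mm on the 16 mm bar. Now I slide it 40 mm along -x tool, which is +y of the stand.

```bash
python3 -m inch '[[[0,-0.8,0,0,0],[0,-1.8,0,0,0],[0,-2.8,0,0,0],[0,-3.7,0.05,0,0],[0,-4,0.05,0,0]]]'; python3 - <<'E'
from h import *
from workcell import *
import cv2
go([.510,-.2162,.057],-67.3)
for n in("wrist","top"):
    p,d=optics.camera(n)
    cv2.imwrite(f"pics/{n}6.png",p[:,:,::-1] if n=="wrist" else cv2.resize(p[185:305,330:490,::-1],None,fx=5,fy=5,interpolation=cv2.INTER_CUBIC))
E
```

```text
clock: 11.65
eef_pos: [0.5119, -0.2178, 0.0574]
tool_rot: [0.832, -0.555, 0.003, 0.003]
ft_force: [5.1, -9.4, -4.8]
grip_width: 0.0154
t 11.65 tcp [ 0.5119 -0.2178  0.0574] yaw -67.5 tilt [ 0.001 -0.009] w 0.0154 F [ 5.1 -9.4 -4.8] q [-0.4   0.5  -0.14  0.93 -0.01  2.35]
shift cm [-0.22  0.11  0.04] len 0.2 roll -0.2
```

View pics/wrist6.png

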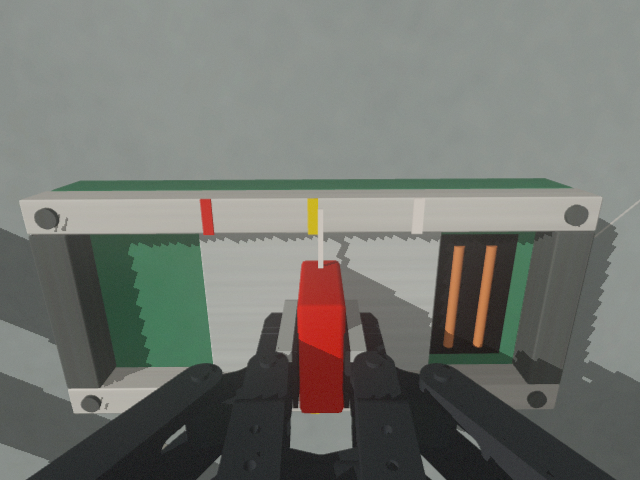

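View pics/top6.png

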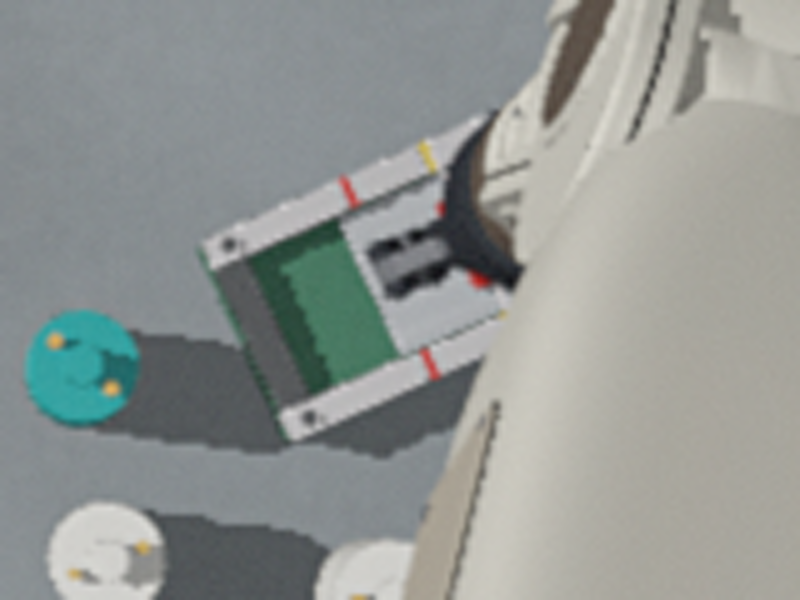

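The pointer at (321,235) is about 8 px, or 3 mm, short of the yellow mark at (313,215). The fingers hold the bar. I nudge it on.

```bash
python3 -m inch '[[[0,-0.2,0,0,0],[0,-0.35,0,0,0],[0,-0.45,0,0,0],[0,-0.45,0,0,0],[0,-0.45,0,0,0]]]'; python3 -m inch '[[[0,-0.1,0,0,0],[0,-0.15,0,0,0],[0,-0.15,0,0,0],[0,-0.15,0,0,0],[0,-0.15,0,0,0]]]'; python3 - <<'E'
from h import *
from workcell import *
import cv2
go([.510,-.2162,.057],-67.3)
p,d=optics.camera("wrist"); cv2.imwrite("pics/w7.png",p[:,:,::-1])
p,d=optics.camera("scene"); cv2.imwrite("pics/s7.png",p[:,:,::-1])
E
```

```text
clock: 12.38
eef_pos: [0.5112, -0.2162, 0.0574]
tool_rot: [0.831, -0.556, 0.005, 0.005]
ft_force: [4.0, -9.2, -4.2]
grip_width: 0.0151
clock: 13.0
eef_pos: [0.5116, -0.2172, 0.0574]
tool_rot: [0.831, -0.556, 0.007, 0.006]
ft_force: [3.3, -9.5, -4.5]
grip_width: 0.0152
t 13.00 tcp [ 0.5116 -0.2172  0.0574] yaw -67.6 tilt [ 0.006 -0.018] w 0.0152 F [ 3.3 -9.5 -4.5] q [-0.39  0.49 -0.15  0.92 -0.01  2.36]
shift cm [-0.15  0.11  0.04] len 0.2 roll -0.3
```

View pics/w7.png

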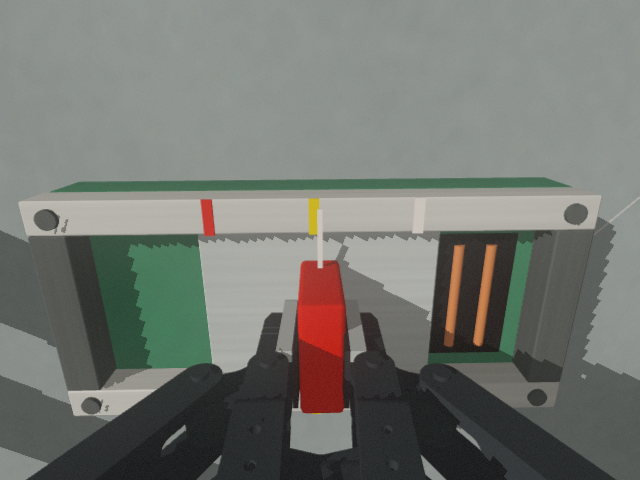

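View pics/s7.png

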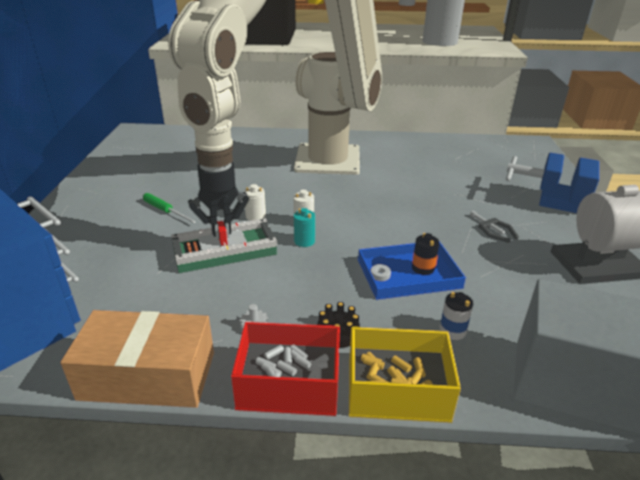

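The pointer at 320 against the yellow mark at 314 is still about 2 mm short. The arm yields about 2.5 mm to the spring, so I command a bit beyond.

```bash
python3 -m inch '[[[0,-0.25,0,0,0],[0,-0.45,0,0,0],[0,-0.5,0,0,0],[0,-0.5,0,0,0],[0,-0.5,0,0,0]]]'; python3 - <<'E'
from h import *
from workcell import *
import cv2
go([.510,-.2162,.057],-67.3)
for k in range(4): p,d=optics.camera("wrist"); o=get_obs(); print(np.round(o['eef_pos'],4),o['grip_width'],np.abs(o['joint_vel']).max(),o['ft_force'])
cv2.imwrite("pics/w8.png",cv2.resize(p[180:330,220:420,::-1],None,fx=4,fy=4,interpolation=cv2.INTER_CUBIC))
E
```

```text
clock: 13.72
eef_pos: [0.5107, -0.2149, 0.0574]
tool_rot: [0.831, -0.557, 0.009, 0.007]
ft_force: [4.2, -9.5, -4.0]
grip_width: 0.0152
t 13.72 tcp [ 0.5107 -0.2149  0.0574] yaw -67.7 tilt [ 0.008 -0.022] w 0.0152 F [ 4.2 -9.5 -4. ] q [-0.39  0.49 -0.16  0.91 -0.02  2.36]
shift cm [0.1  0.11 0.05] len 0.2 roll -0.4
[ 0.5107 -0.2149  0.0574] 0.015209434573716343 0.0010128215702704514 [ 2.9676331  -9.5572014  -3.51944915]
[ 0.5106 -0.2149  0.0574] 0.015024574694033935 0.001311928051050629 [ 2.95633206 -9.41026086 -2.83256988]
[ 0.5106 -0.2149  0.0574] 0.015099929463403505 0.002660368069328633 [ 3.05302124 -9.24571347 -3.85533222]
[ 0.5107 -0.2149  0.0574] 0.015222036675346783 0.0019113696703938058 [ 4.37627263 -9.50979135 -3.61879282]
```

View pics/w8.png

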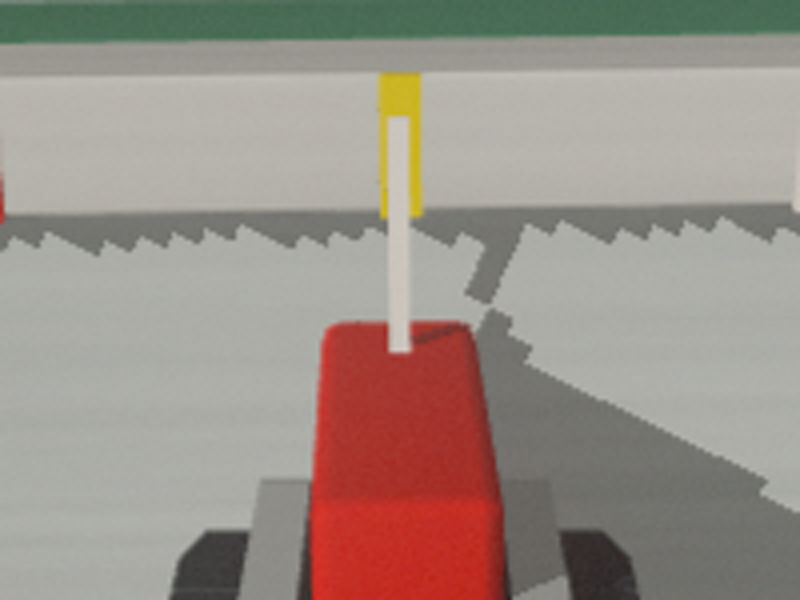

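The white pointer (400,170 in the crop) now lies on the yellow mark, with the arm still and the spring load about 10 N. I hand it in.

```bash
python3 -c "
from workcell import ticket
print(ticket.job_done())"
```

```text
the job is handed in; nothing more can be done
None
```

I moved the black coil with the orange band into the tray and slid the shutter half open. The job is handed in with the fingers still holding it there, at about 14 s of the 51 s allowed. The hand-in gives no verdict.

- **Coil:** I set it down upright in the free +y half of the tray and let go once the wrist force showed it touching the floor. The wrist picture after release and the last scene picture both show it standing there, with the bearing where it was.
- **Shutter:** The first slide stopped about 3 mm short, because the arm gives a few millimetres against the spring. One nudge left it about 2 mm short, and a second put the white pointer on the yellow mark in the wrist picture.
- **Holding:** The wrist force is about 10 N, matching the spring at half travel. The fingers read 15.2 mm on the 16 mm handle, the arm is still, and nothing else is near the shutter.
- **Disagreement:** The measured tool position is about 1 mm beyond the half mark, while the pointer sits on it. The tool is also tilted about 0.02 rad by the load.
- **Bystanders:** They look unmoved in the last pictures. I compared them by eye and did not measure them again.

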